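Repack the reed maker's thread spools in reverse order

ROBOT

A 6-joint arm with a two-finger parallel gripper is mounted at the origin on the work surface. World frame = base frame: x ahead of the robot, y to its left, z up, the work surface at z = 0. Lengths are in m, angles in degrees, forces in N, time in s.
With the tool pointing down it reaches from about 0.35 to 0.875 m from the base axis. Payload 4.2 kg.
Tool frame: the origin (TCP) lies midway between the tips of the shut fingers; the grasp point (between the pads) lies 19 mm behind it; z points along the fingers, y is the line along which they close (so a half turn about z gives the same grasp; the last joint's range is limited). The gripper opens to 87 mm and grips with 3 to 60 N. Pads are 19 mm wide; open, the fingers measure 117 mm over their backs; the gripper's body (75 mm by 190 mm) begins 51 mm behind the grasp point.
Start: joints at [-55.371, 22.042, 0.453, 0, -68.411, -14.817], TCP at [0.212, -0.588, 0.223] pointing down, gripper open.
Joint ranges: [-179.83, 179.83], [-69.29, 118.12], [-61.27, 80.66], [-181.25, 117.63], [-171.15, -9.14], [-177.46, 177.46]. Speed limits (degrees/s): [159.86, 159.86, 180, 180, 180, 180].

INTERFACE

Orientations are given as a 3x3 rotation matrix whose columns are the frame's x, y, z axes.
In Python, from station import r, cams gives the robot as it stands.
- The arm moves only by the tool play_rows, never from a script. Its argument "commands" is text: rows parted by semicolons, each of 6 numbers parted by spaces: the shift along the world's x, y, z normalised to -1 to 1, where 1 is 30 mm, then the turn, a rotation vector about the world's x, y, z normalised to -1 to 1, where 1 is 0.15 rad. A call has 1 to 20 rows; each row shifts and turns the commanded pose from where the row before left it; what a row does not reach is not made up. A row lasts 1/10 s, in which the tool goes at most 50 mm and 8.59 degrees, less where a joint would pass 70% of its speed; a pose out of reach is approached as far as the arm can. A call with a number of a shift or a turn outside -1 to 1 is refused whole. A call with a gripper value outside its range is refused whole. "grip" is the finger opening in mm, from 0 to 87, set as the call begins (left out, the last holds). The fingers move at their own pace and stop on an object; the grip force is fixed at half the most. Time passes only in rows, so rows that do not move let the fingers close. It gives the time, the measured TCP pose, the force, the opening and the grip force at its end, in the units of the state.
- r.sense(): the state, without advancing time (a new reading comes with each control period).
- cams.capture(name): name is "scene" or "top" or "wrist"; returns (picture, depth): 384x512x3 uint8, blue, green, red; 384x512 float32, m along the optical axis (not along the pixel's ray), 0 where there is no reading.
- cams.camera_info(name): a dict with "mtx" (3x3 intrinsics, pixels), "k1" (the pictures are not rectified: a ray, as slopes to the right and down, at radius r is drawn at 1 + k1 r^2 times it, then the intrinsics apply), "R" (3x3) and "t" (3): a world point X has camera coordinates R X + t. Camera axes: x right, y down, z forward; pixel columns grow to the right and rows downward; lengths in m; the calibration is good to about 2 mm. A picture is of the moment at which its call begins: read the wrist's pose just before it. camera_info takes no time and is no camera call; for the wrist camera it gives the pose at the moment of the call.
- r.finish_job(): hands the job in; it is judged then, once.
The state is a dict: "time_s": time; "joints": joint angles; "joint_velocities": joint speeds; "effort": joint torques, N m; "tcp_pos": TCP position; "ee_rot": TCP orientation; "wrist_force": force on the tool from outside, world axes, zero at the start; "moment": the same for the moment, N m; "gripper_width": opening from 0.0 (shut) to 1.0 (fully open); "gripper_force": force on a finger pad.
Only numpy, scipy, OpenCV 4.12 (cv2) and the standard library are available. Lean on these libraries where they do the work, as an engineer would, in place of code of your own. Each camera call takes 0.05 s, during which the arm holds its last target. There are 200 camera calls.

TASK

Move the four thread spools from the dark tray into the pale tray, one standing upright in each compartment, in reverse order: the spool that stood nearest the dark tray's white end goes into the pale tray's compartment farthest from its white end, the next one to the next compartment, and so on, so that the last spool ends up nearest the pale tray's white end. Don't knock the sharpening stone, the coffee cup or the red-lidded tub on the table.

Things in the scene. Friction and masses are not known exactly. Their poses are not given: they have to be found in the camera images.
- dark_tray: Dark brown wooden tray, fixed to the table; origin at the centre of its underside. Outside 64 mm (its x) by 244 mm (its y) by 12 mm high, floor and walls 4 mm thick, so the floor lies 4 mm above the origin. Three dividers make a row of four square compartments, 56 mm inside, centred at x = 0, y = +90, +30, -30 and -90 mm. A white block 64 x 14 x 22 mm high stands at its +y end (centred at y = +129 mm) and marks that end. It holds the four spools at the start.
- pale_tray: Pale wooden tray, fixed to the table; origin at the centre of its underside. Outside 64 mm (its x) by 244 mm (its y) by 12 mm high, floor and walls 4 mm thick, so the floor lies 4 mm above the origin. Three dividers make a row of four square compartments, 56 mm inside, centred at x = 0, y = +90, +30, -30 and -90 mm. A white block 64 x 14 x 22 mm high stands at its +y end (centred at y = +129 mm) and marks that end. It is empty at the start.
- spool_red: Loose red thread spool, an upright rigid drum 40 mm in diameter and 50 mm high with pale wooden rims and a red disc on top; about 45 g. Origin at the centre of its underside, z up along its axis; its yaw means nothing. It starts in a compartment of the dark tray, on the card of its own colour.
- spool_yellow: Loose yellow thread spool, an upright rigid drum 40 mm in diameter and 50 mm high with pale wooden rims and a yellow disc on top; about 45 g. Origin at the centre of its underside, z up along its axis; its yaw means nothing. It starts in a compartment of the dark tray, on the card of its own colour.
- spool_blue: Loose blue thread spool, an upright rigid drum 40 mm in diameter and 50 mm high with pale wooden rims and a blue disc on top; about 45 g. Origin at the centre of its underside, z up along its axis; its yaw means nothing. It starts in a compartment of the dark tray, on the card of its own colour.
- spool_green: Loose green thread spool, an upright rigid drum 40 mm in diameter and 50 mm high with pale wooden rims and a green disc on top; about 45 g. Origin at the centre of its underside, z up along its axis; its yaw means nothing. It starts in a compartment of the dark tray, on the card of its own colour.
- card_red: Red square card 54 x 54 x 2 mm, fixed on the floor of the dark tray's compartment where the red spool stands at the start; its corners show round the spool. It stays behind and so shows where that spool came from. Origin at the centre of its underside.
- card_yellow: Yellow square card 54 x 54 x 2 mm, fixed on the floor of the dark tray's compartment where the yellow spool stands at the start; its corners show round the spool. It stays behind and so shows where that spool came from. Origin at the centre of its underside.
- card_blue: Blue square card 54 x 54 x 2 mm, fixed on the floor of the dark tray's compartment where the blue spool stands at the start; its corners show round the spool. It stays behind and so shows where that spool came from. Origin at the centre of its underside.
- card_green: Green square card 54 x 54 x 2 mm, fixed on the floor of the dark tray's compartment where the green spool stands at the start; its corners show round the spool. It stays behind and so shows where that spool came from. Origin at the centre of its underside.
- stone: Grey sharpening stone lying flat, 150 mm (its x) by 50 mm by 25 mm high, beyond the trays. Not part of the job: loose, to be left alone. Origin at the centre of its underside.
- cup: Paper coffee cup with black lid, standing beyond the trays, 87 mm across at the lid, 105 mm high. Not part of the job: loose, to be left alone. Origin at the centre of its underside.
- tub: White plastic tub with red lid, beyond the trays, 118 by 118 mm and 59 mm high. Not part of the job: loose, to be left alone. Origin at the centre of its underside.

How it is judged (in metres and radians):
At the end, for the whole second after the job is handed in: Each spool stands on the floor of the pale tray (underside within 3 mm of the floor), tilted less than 0.12 rad, at rest and released, its axis within 12 mm in x and y of the centre of the compartment at minus the y that its card has in the dark tray (reverse order, seen from the white ends) (((y of card_red in the frame of dark_tray between 0.07 and 0.11 m and y of spool_red in the frame of pale_tray between -0.102 and -0.078 m) or (y of card_red in the frame of dark_tray between 0.01 and 0.05 m and y of spool_red in the frame of pale_tray between -0.042 and -0.018 m) or (y of card_red in the frame of dark_tray between -0.05 and -0.01 m and y of spool_red in the frame of pale_tray between 0.018 and 0.042 m) or (y of card_red in the frame of dark_tray between -0.11 and -0.07 m and y of spool_red in the frame of pale_tray between 0.078 and 0.102 m)) and x of spool_red in the frame of pale_tray between -0.012 and 0.012 m and z of spool_red in the frame of pale_tray between 0.001 and 0.007 m and angle between each of spool_red, spool_yellow, spool_blue, spool_green's own z axis and vertical below 0.12 rad and linear speed of each of spool_red, spool_yellow, spool_blue, spool_green below 0.02 m/s and angular speed of each of spool_red, spool_yellow, spool_blue, spool_green below 0.3 rad/s and ((y of card_yellow in the frame of dark_tray between 0.07 and 0.11 m and y of spool_yellow in the frame of pale_tray between -0.102 and -0.078 m) or (y of card_yellow in the frame of dark_tray between 0.01 and 0.05 m and y of spool_yellow in the frame of pale_tray between -0.042 and -0.018 m) or (y of card_yellow in the frame of dark_tray between -0.05 and -0.01 m and y of spool_yellow in the frame of pale_tray between 0.018 and 0.042 m) or (y of card_yellow in the frame of dark_tray between -0.11 and -0.07 m and y of spool_yellow in the frame of pale_tray between 0.078 and 0.102 m)) and x of spool_yellow in the frame of pale_tray between -0.012 and 0.012 m and z of spool_yellow in the frame of pale_tray between 0.001 and 0.007 m and ((y of card_blue in the frame of dark_tray between 0.07 and 0.11 m and y of spool_blue in the frame of pale_tray between -0.102 and -0.078 m) or (y of card_blue in the frame of dark_tray between 0.01 and 0.05 m and y of spool_blue in the frame of pale_tray between -0.042 and -0.018 m) or (y of card_blue in the frame of dark_tray between -0.05 and -0.01 m and y of spool_blue in the frame of pale_tray between 0.018 and 0.042 m) or (y of card_blue in the frame of dark_tray between -0.11 and -0.07 m and y of spool_blue in the frame of pale_tray between 0.078 and 0.102 m)) and x of spool_blue in the frame of pale_tray between -0.012 and 0.012 m and z of spool_blue in the frame of pale_tray between 0.001 and 0.007 m and ((y of card_green in the frame of dark_tray between 0.07 and 0.11 m and y of spool_green in the frame of pale_tray between -0.102 and -0.078 m) or (y of card_green in the frame of dark_tray between 0.01 and 0.05 m and y of spool_green in the frame of pale_tray between -0.042 and -0.018 m) or (y of card_green in the frame of dark_tray between -0.05 and -0.01 m and y of spool_green in the frame of pale_tray between 0.018 and 0.042 m) or (y of card_green in the frame of dark_tray between -0.11 and -0.07 m and y of spool_green in the frame of pale_tray between 0.078 and 0.102 m)) and x of spool_green in the frame of pale_tray between -0.012 and 0.012 m and z of spool_green in the frame of pale_tray between 0.001 and 0.007 m); the robot touches nothing.
It fails at once if the grey sharpening stone is pushed more than 20 mm or tipped (distance of stone from where it was at the start of the episode above 0.02 m or angle between stone's own z axis and vertical above 0.3 rad).
It fails at once if the paper coffee cup is pushed more than 20 mm or tipped (distance of cup from where it was at the start of the episode above 0.02 m or angle between cup's own z axis and vertical above 0.3 rad).
It fails at once if the red-lidded tub is pushed more than 20 mm or tipped (distance of tub from where it was at the start of the episode above 0.02 m or angle between tub's own z axis and vertical above 0.3 rad).
It also fails if it takes over 102 s, if anything falls off the work surface, if the arm or the gripper's body presses on something with over 40 N, if the wrist force passes 120 N, or if a joint passes its speed limit or range.

## Working session

There is one attempt and no reset: what is moved stays moved. The work goes in short steps, Python scripts to look and compute and a tool call to move; the robot and the scene stay as the last step left them, time stands still between calls to the robot, and variables do not carry over. Pictures are saved under pics/ and viewed, at most 14 in all, crops included, and the job is handed in when it is done.

Besides the shell and the picture viewer there is one more tool, called in YAML: its name, and indented under it one key for each argument. play_rows: Moves the arm, as the interface text tells. Scaled input: -1 to 1 covers 30 mm each way for a shift and 0.15 rad each way for a turn. Its arguments: {"type":"object","properties":{"commands":{"type":"string"},"grip":{"type":"number"}},"required":["commands"]}

```bash
mkdir -p pics; ls
python3 - <<'E'
from station import r, cams
import cv2
s=r.sense(); print(s['time_s'],s['tcp_pos'],s['ee_rot'],s['gripper_width'])
for n in ['top','scene']:
    im,d=cams.capture(n); cv2.imwrite(f'pics/{n}0.png',im); 
    import numpy as np; np.savez(f'{n}0.npz',im=im,d=d)
    c=cams.camera_info(n); print(n,c)
E
```

```text
pics
0.0 [ 0.21165307 -0.58742692  0.22141597] [[-9.40871041e-01 -3.38763894e-01 -8.41105120e-04]
 [-3.38764928e-01  9.40868736e-01  2.08445519e-03]
 [ 8.52313544e-05  2.24614044e-03 -9.99997474e-01]] 0.9997346038390086
top {'mtx': array([[446.77140288,   0.        , 254.20200485],
       [  0.        , 446.77140288, 194.95597868],
       [  0.        ,   0.        ,   1.        ]]), 'k1': -0.11182249516062294, 'R': array([[ 0.00114852, -0.99999868,  0.00114975],
       [-0.99393082, -0.00126802, -0.10999963],
       [ 0.11000095, -0.00101644, -0.99393096]]), 't': array([-0.01969916,  0.60561951,  1.00704089])}
scene {'mtx': array([[372.12780934,   0.        , 257.32531313],
       [  0.        , 372.12780934, 191.51003399],
       [  0.        ,   0.        ,   1.        ]]), 'k1': -0.03841460336273639, 'R': array([[-0.40604526,  0.91378112,  0.01145932],
       [ 0.68107145,  0.3109523 , -0.66291051],
       [-0.60931841, -0.26136705, -0.74861094]]), 't': array([ 0.25220563, -0.36390098,  1.36582163])}
```

View pics/top0.png

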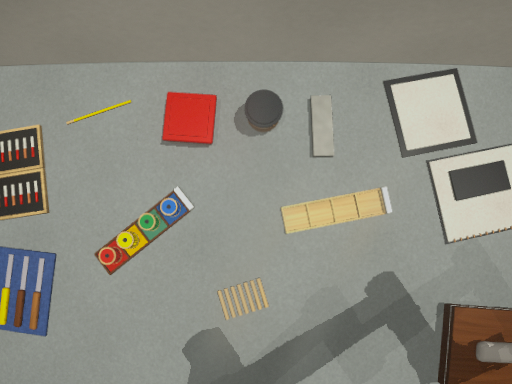

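View pics/scene0.png

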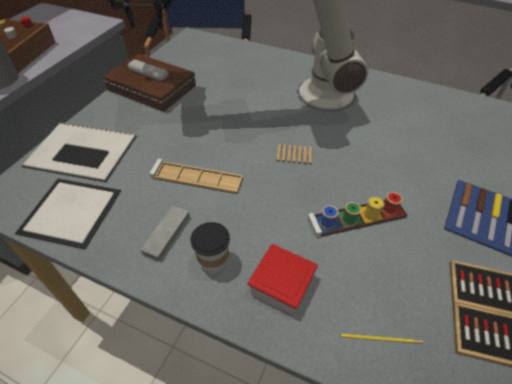

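The top view shows the dark tray at about (108,258)–(183,198) with red, yellow, green and blue spools, blue nearest the white end. The pale tray runs from (283,220) to (388,200) with its white end on the right. The scene view agrees.

```bash
cat > h.py <<'E'
import numpy as np, cv2
def ray(c,uv,z):
    "pixel(s) -> world points on plane z"
    uv=np.atleast_2d(np.asarray(uv,float)); K=c['mtx']
    p=cv2.undistortPoints(uv.reshape(-1,1,2),K,np.array([c['k1'],0,0,0,0.])).reshape(-1,2)
    d=np.c_[p,np.ones(len(p))]@c['R']; o=-c['R'].T@c['t']
    return o+d*((z-o[2])/d[:,2])[:,None]
def blobs(m,amin=30):
    n,l,s,ce=cv2.connectedComponentsWithStats(m.astype(np.uint8))
    return [(s[i],ce[i],l==i) for i in range(1,n) if s[i,4]>=amin]
HUE={'red':(175,6),'yellow':(22,34),'blue':(100,118),'green':(55,85)}
def hsv(im): return cv2.cvtColor(im,cv2.COLOR_BGR2HSV)
def hm(im,n,smin=120,vmin=60):
    h,s,v=cv2.split(hsv(im)); a,b=HUE[n]
    k=((h>=a)|(h<=b)) if a>b else ((h>=a)&(h<=b))
    return k&(s>smin)&(v>vmin)
E
python3 - <<'E'
from station import cams
from h import *
c=cams.camera_info('top'); f=np.load('top0.npz'); im,d=f['im'],f['d']
box=np.s_[180:285,85:205]
H=hsv(im)
for (u,v) in [(108,258),(169,206),(148,222),(126,241),(183,198),(295,218),(388,200),(101,248)]: print((u,v),H[v,u],round(float(d[v,u]),3))
big=cv2.resize(im[180:285,90:200],None,fx=5,fy=5,interpolation=cv2.INTER_NEAREST); cv2.imwrite('pics/dark.png',big)
big=cv2.resize(im[175:245,275:400],None,fx=6,fy=6,interpolation=cv2.INTER_NEAREST); cv2.imwrite('pics/pale.png',big)
# pale tray: pale wood hue contour, top at 12mm
h,s,v=cv2.split(H)
m=np.zeros(h.shape,bool); r0=np.s_[175:245,270:400]
m[r0]=((h>10)&(h<32)&(s>50))[r0]
st,ce,mk=max(blobs(m),key=lambda b:b[0][4]); print(st,ce)
pts=cv2.boxPoints(cv2.minAreaRect(np.argwhere(mk)[:,::-1].astype(np.float32)))
print('pale px',pts); P=ray(c,pts,.012);print(P, np.linalg.norm(np.diff(P[[0,1,2,3,0]],axis=0),axis=1))
m[:]=False; m[r0]=((s<40)&(v>170))[r0]
for b in blobs(m,20): print('white',b[0],b[1],ray(c,b[1],.022))
r1=np.s_[180:285,85:205]; m[:]=False; m[r1]=((s<40)&(v>170))[r1]
for b in blobs(m,20): print('whiteD',b[0],b[1],ray(c,b[1],.022))
E
```

```text
(108, 258) [  2 205 203] 1.0
(169, 206) [10 10 74] 1.015
(148, 222) [ 64 101 114] 1.011
(126, 241) [ 30 173 150] 1.004
(183, 198) [ 75   2 213] 1.051
(295, 218) [ 22  99 212] 1.063
(388, 200) [ 90   2 209] 1.051
(101, 248) [ 15 136 135] 1.046
[ 281  188  105   46 2809] [332.89782841 210.20363119]
pale px [[279.96152 206.80772]
 [380.73074 186.65388]
 [386.1154  213.57695]
 [285.34616 233.73079]]
[[ 0.57981541 -0.08010446  0.012     ]
 [ 0.62848942 -0.32325127  0.012     ]
 [ 0.56361898 -0.33446183  0.012     ]
 [ 0.51612188 -0.09252774  0.012     ]] [0.24797083 0.06583199 0.24655239 0.06489379]
white [382 186  10  27 154] [386.62987013 199.07792208] [[ 0.59745169 -0.33374362  0.022     ]]
whiteD [174 186  20  24 153] [183.16339869 197.69934641] [[0.60018139 0.14861346 0.022     ]]
```

View pics/dark.png

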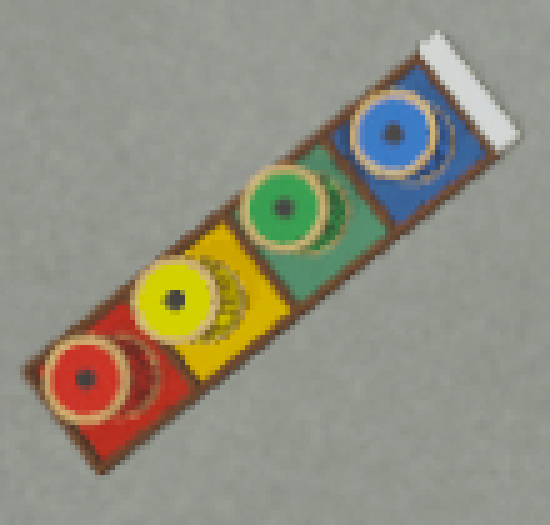

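View pics/pale.png

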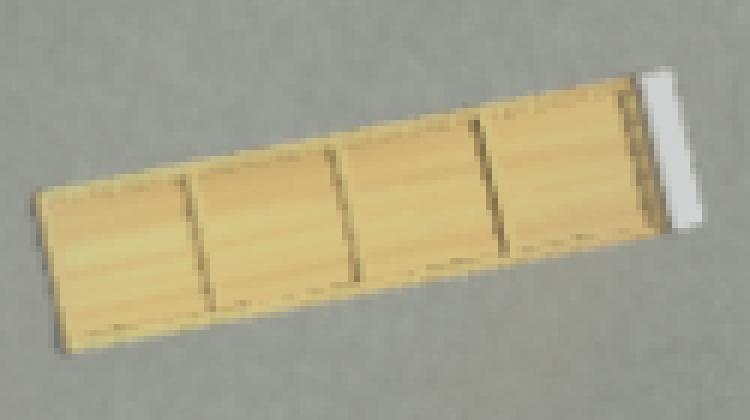

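Blue, green, yellow and red discs sit at about (169,207), (147,222), (125,240) and (107,256). The cards confirm that order, and the pale tray's rectangle is clear.

Run:
```python
from station import cams
from h import *
np.set_printoptions(precision=4,suppress=True)
c=cams.camera_info('top'); f=np.load('top0.npz'); im,d=f['im'],f['d']
H=hsv(im)
def wpt(u,v): # depth-based check
    z=d[int(v),int(u)]; p=ray(c,(u,v),0)[0]; o=-c['R'].T@c['t']; q=(p-o); return o+q*z/(c['R'][2]@q)
seed={'red':(107,255.8),'yellow':(125,240),'green':(146.9,221.6),'blue':(168.7,206.6)}
S={}
for n,(u,v) in seed.items():
    m=hm(im,n,100,140 if n!='green' else 90); yy,xx=np.mgrid[:384,:512]; m&=np.hypot(xx-u,yy-v)<9
    hub=(H[...,2]<100)&(np.hypot(xx-u,yy-v)<4)
    ce=np.argwhere(m|hub).mean(0)[::-1]; S[n]=ray(c,ce,.056)[0]; print(n,ce,S[n],'depth',wpt(ce[0]+3,ce[1]))
# tray dark: white block centre + tray outline from non-grey incl. dark
A=np.array([S[n][:2] for n in ('red','yellow','green','blue')]); print('gaps',np.linalg.norm(np.diff(A,axis=0),axis=1))
# dark tray outline (cards+wood), corners in the crop: bottom corner, and low edge, unobstructed
cr=lambda x,y:(x/5+90-.4+.0,y/5+180-.4)
co=ray(c,[cr(25,370),cr(100,474),cr(497,157),cr(420,55)],.012); print('dark corners',co, np.linalg.norm(np.diff(co,axis=0),axis=1),co.mean(0))
yd=(co[2]-co[1]); print('dark y ang',np.degrees(np.arctan2(yd[1],yd[0])))
pts=np.array([[279.96,206.81],[380.73,186.65],[386.12,213.58],[285.35,233.73]]);P=ray(c,pts,.012)
yp=(P[1]-P[0]+P[2]-P[3]);yp/=np.linalg.norm(yp); print('pale ang',np.degrees(np.arctan2(yp[1],yp[0])),P.mean(0))
cw=lambda x,y:(x/6+275-.4,y/6+175-.4)
dv=ray(c,[cw(184,177),cw(212,312),cw(331,147),cw(357,281),cw(475,118),cw(504,255)],.012).reshape(3,2,3).mean(1); print('dividers mid',dv)
w=ray(c,(386.63,199.08),.022)[0]; print('centre from block',w-.129*yp)
```

```text
red [106.8029 255.5036] [0.464  0.3164 0.056 ] depth [0.4641 0.3101 0.0539]
yellow [124.7264 239.9552] [0.4997 0.2757 0.056 ] depth [0.4998 0.2695 0.0534]
green [146.2878 221.3237] [0.5424 0.2269 0.056 ] depth [0.5423 0.2195 0.0577]
blue [168.1985 206.1985] [0.5771 0.1772 0.056 ] depth [0.5772 0.1705 0.0549]
gaps [0.0542 0.0648 0.0606]
dark corners [[0.467  0.3609 0.012 ]
 [0.4184 0.3231 0.012 ]
 [0.5695 0.1357 0.012 ]
 [0.6182 0.1735 0.012 ]] [0.0616 0.2407 0.0617] [0.5183 0.2483 0.012 ]
dark y ang -51.109616575028106
pale ang -78.78552711534752 [ 0.572  -0.2076  0.012 ]
dividers mid [[ 0.5596 -0.1456  0.012 ]
 [ 0.5717 -0.2038  0.012 ]
 [ 0.5826 -0.2623  0.012 ]]
centre from block [ 0.5724 -0.2072  0.022 ]
```

play_rows:
  commands: "0.47 0.98 0 0 0 0.488;0.47 0.98 0 0 0 0.488;0.47 0.98 0 0 0 0.488;0.47 0.98 0 0 0 0.488;0.47 0.98 0 0 0 0.488;0.47 0.98 0 0 0 0.488;0.47 0.98 0 0 0 0.488;0.47 0.98 0 0 0 0.488;0.47 0.98 0 0 0 0.488;0.47 0.98 0 0 0 0.488;0.47 0.98 0 0 0 0.488;0.47 0.98 0 0 0 0.488;0.47 0.98 0 0 0 0.488"
  grip: 64

```text
time_s: 1.4
tcp_pos: [0.3952, -0.2044, 0.2224]
ee_rot: [[-0.267, -0.964, -0.0], [-0.964, 0.267, 0.0], [-0.0, 0.0, -1.0]]
wrist_force: [1.1, -0.6, 1.0]
gripper_width: 0.737
gripper_force: 0.0
```

play_rows:
  commands: "0.47 0.98 0 0 0 0.488;0.47 0.98 0 0 0 0.488;0.47 0.98 0 0 0 0.488;0.47 0.98 0 0 0 0.488;0.47 0.98 0 0 0 0.488;0.47 0.98 0 0 0 0.488;0.47 0.98 0 0 0 0.488;0.47 0.98 0 0 0 0.488;0.47 0.98 0 0 0 0.488;0.47 0.98 0 0 0 0.488;0.47 0.98 0 0 0 0.488;0.47 0.98 0 0 0 0.488;0.47 0.98 0 0 0 0.488;0 0 -1 0 0 0;0 0 -1 0 0 0;0 0 0 0 0 0;0 0 0 0 0 0"

```text
time_s: 3.1
tcp_pos: [0.5786, 0.1762, 0.1626]
ee_rot: [[0.628, -0.778, -0.001], [-0.778, -0.628, -0.001], [0.001, 0.001, -1.0]]
wrist_force: [0.7, 0.1, 0.7]
gripper_width: 0.735
gripper_force: 0.0
```

```bash
cat > st.py <<'E'
from station import r
from h import *
import sys
np.set_printoptions(precision=4,suppress=True)
s=r.sense(); R=np.array(s['ee_rot']); p=np.array(s['tcp_pos'])
print('t',s['time_s'],'tcp',p,'yaw',np.degrees(np.arctan2(R[1,1],R[0,1])),'z',R[:,2],'w',s['gripper_width']*87,'F',s['wrist_force'],'j',np.array(s['joints']))
if len(sys.argv)>3:
    g=np.array(list(map(float,sys.argv[1:5]))); print('units',(g[:3]-p)/.03,'rot',(((g[3]-np.degrees(np.arctan2(R[1,1],R[0,1])))+90)%180-90)/np.degrees(.15))
E
python3 st.py .5771 .1772 .021 218.9
python3 - <<'E'
from station import cams
import cv2
im,d=cams.capture('wrist'); cv2.imwrite('pics/w1.png',im)
E
```

```text
t 3.1 tcp [0.5786 0.1762 0.1626] yaw -141.12018835302646 z [-0.0006 -0.0013 -1.    ] w 63.96414446059105 F [0.6715 0.1295 0.7067] j [ 32.2799  22.8234  -7.4075   0.0492 -59.8383   6.5752]
units [-0.0492  0.0335 -4.7186] rot 0.0023490215391123634
```

View pics/w1.png

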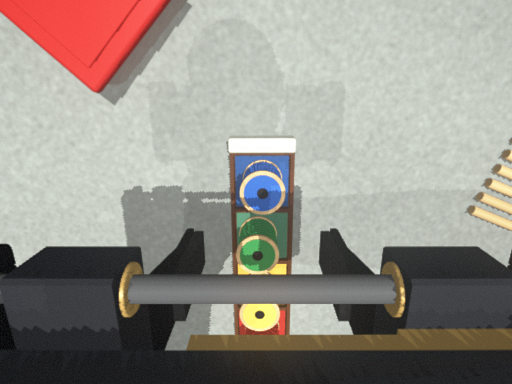

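The wrist view shows the tray aligned with the gripper, with blue at (262,193), green at (257,255) and yellow at (260,315). I'll cross-check the positions from this camera.

Run:
```python
from station import cams
from h import *
np.set_printoptions(precision=4,suppress=True)
c=cams.camera_info('wrist')
print(ray(c,[(262.5,193.5),(257.5,255.5),(260,315)],.056))
print(ray(c,[(229,153),(295,153)],.012).mean(0), ray(c,[(229,138),(295,138),(229,153),(295,153)],.022).mean(0))
```

```text
[[0.5772 0.1778 0.056 ]
 [0.5429 0.2276 0.056 ]
 [0.5    0.2773 0.056 ]]
[0.595  0.1563 0.012 ] [0.6006 0.1494 0.022 ]
```

play_rows:
  commands: "-0.04 0.04 -0.9 0 0 0;0 0 -1 0 0 0;0 0 -1 0 0 0;0 0 -1 0 0 0;0 0 -0.8 0 0 0;0 0 0 0 0 0;0 0 0 0 0 0"

```text
time_s: 3.85
tcp_pos: [0.5787, 0.1781, 0.0233]
ee_rot: [[0.628, -0.778, 0.003], [-0.778, -0.628, 0.001], [0.001, -0.003, -1.0]]
wrist_force: [-0.9, -0.2, 0.2]
gripper_width: 0.734
gripper_force: 0.0
```

play_rows:
  commands: "0 0 0 0 0 0;0 0 0 0 0 0;0 0 0 0 0 0;0 0 0 0 0 0;0 0 0 0 0 0;0 0 0 0 0 0"
  grip: 25

```text
time_s: 4.45
tcp_pos: [0.5775, 0.1778, 0.0224]
ee_rot: [[0.628, -0.779, 0.001], [-0.779, -0.628, 0.0], [0.0, -0.001, -1.0]]
wrist_force: [-0.7, -1.3, 5.5]
gripper_width: 0.449
gripper_force: 30.0
```

play_rows:
  commands: "0 0 0.6 0 0 0;0 0 1 0 0 0;0 0 1 0 0 0;-0.077 -0.987 0 0 0 -0.322;-0.077 -0.987 0 0 0 -0.322;-0.077 -0.987 0 0 0 -0.322;-0.077 -0.987 0 0 0 -0.322;-0.077 -0.987 0 0 0 -0.322;-0.077 -0.987 0 0 0 -0.322;-0.077 -0.987 0 0 0 -0.322;-0.077 -0.987 0 0 0 -0.322;-0.077 -0.987 0 0 0 -0.322;-0.077 -0.987 0 0 0 -0.322;0 0 0 0 0 0;0 0 0 0 0 0;0 0 0 0 0 0"

```text
time_s: 6.05
tcp_pos: [0.5542, -0.1179, 0.0993]
ee_rot: [[0.195, -0.981, -0.0], [-0.981, -0.195, 0.0], [-0.0, 0.0, -1.0]]
wrist_force: [-0.0, -0.5, -0.4]
gripper_width: 0.449
gripper_force: 30.0
```

```bash
python3 st.py .5545 -.1182 .021 11.2
python3 - <<'E'
from station import cams
import cv2
im,d=cams.capture('wrist'); cv2.imwrite('pics/w2.png',im)
E
```

```text
t 6.05 tcp [ 0.5542 -0.1179  0.0993] yaw -168.76451198508911 z [-0.0003  0.0001 -1.    ] w 39.08072001506555 F [-0.0417 -0.4838 -0.4428] j [  4.3707  23.238  -17.2497  -0.0118 -49.5267   6.8724]
units [ 0.0108 -0.0113 -2.6106] rot -0.004129218034616545
```

View pics/w2.png

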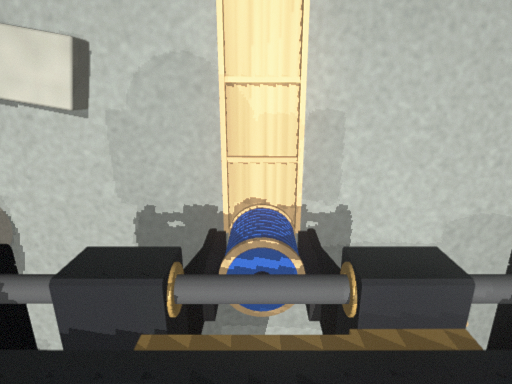

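The held blue spool sits at (262,270). Dividers show at rows about 80 and 158, so I'll check the pale tray's position from them.

Run:
```python
from station import cams
from h import *
np.set_printoptions(precision=4,suppress=True)
c=cams.camera_info('wrist')
q=ray(c,[(224,80),(303,80),(226,158.5),(300,158.5)],.012); print(q,(q[:2].mean(0)+q[2:].mean(0))/2)
u=np.array([.1945,-.981]); o=np.array([.572,-.2065])
for p in q: d=p[:2]-o; print('tray x,y',d@[.981,.1945],d@u)
```

```text
[[ 0.5987 -0.2013  0.012 ]
 [ 0.5422 -0.2125  0.012 ]
 [ 0.5878 -0.1443  0.012 ]
 [ 0.531  -0.1556  0.012 ]] [ 0.5649 -0.1784  0.012 ]
tray x,y 0.027219723870359005 9.876503994818856e-05
tray x,y -0.030404219219966645 0.00013999416350606435
tray x,y 0.02759184759202091 -0.057944074485292436
tray x,y -0.030276053117291705 -0.05790930978501174
```

play_rows:
  commands: "-0.03 0 -0.7 0 0 0;0 0 -0.9 0 0 0;0 0 -0.6 0 0 0;0 0 -0.35 0 0 0;0 0 0 0 0 0;0 0 0 0 0 0"

```text
time_s: 6.7
tcp_pos: [0.5539, -0.118, 0.0236]
ee_rot: [[0.195, -0.981, 0.001], [-0.981, -0.195, -0.0], [0.0, -0.001, -1.0]]
wrist_force: [0.1, -0.0, 0.4]
gripper_width: 0.452
gripper_force: 30.0
```

play_rows:
  commands: "0 0 0 0 0 0;0 0 0 0 0 0;0 0 0 0 0 0;0 0 0 0 0 0"
  grip: 64

```text
time_s: 7.1
tcp_pos: [0.5534, -0.1185, 0.0235]
ee_rot: [[0.194, -0.981, 0.001], [-0.981, -0.194, 0.0], [0.0, -0.001, -1.0]]
wrist_force: [0.6, -1.1, -0.7]
gripper_width: 0.696
gripper_force: 0.0
```

play_rows:
  commands: "0 0 0.6 0 0 0;0 0 1 0 0 0;0 0 1 0 0 0;0 0 1 0 0 0;0 0 0 0 0 0"

```text
time_s: 7.6
tcp_pos: [0.5564, -0.1187, 0.1361]
ee_rot: [[0.195, -0.981, 0.01], [-0.981, -0.195, -0.001], [0.003, -0.01, -1.0]]
wrist_force: [0.2, 0.2, 0.2]
gripper_width: 0.734
gripper_force: 0.0
```

```bash
python3 st.py .5427 .2275 .110 218.9
python3 - <<'E'
from station import cams
import cv2
im,d=cams.capture('top'); cv2.imwrite('pics/t2.png',cv2.resize(im[170:290,80:410],None,fx=2.4,fy=2.4))
E
```

```text
t 7.6 tcp [ 0.5564 -0.1187  0.1361] yaw -168.761421689493 z [ 0.0102 -0.0006 -0.9999] w 63.89640547826404 F [0.1837 0.1521 0.2152] j [  4.3146  20.7707 -14.99     0.0959 -53.6585   6.8668]
units [-0.4558 11.5397 -0.8685] rot 3.2185525617615043
```

View pics/t2.png

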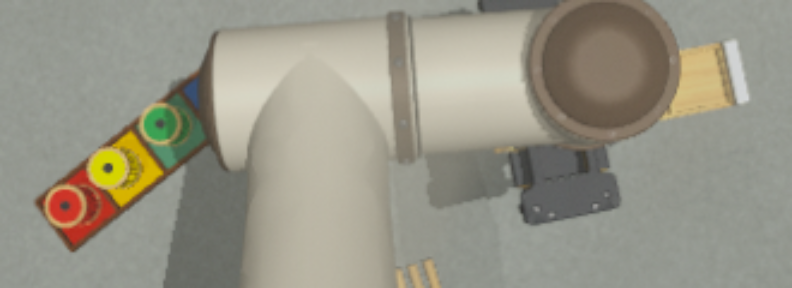

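The arm hides the blue spool, while green, yellow and red stand undisturbed. I'll go to green next and check blue with the wrist camera on a later visit.

play_rows:
  commands: "-0.031 0.961 0 0 0 0.268;-0.031 0.961 0 0 0 0.268;-0.031 0.961 0 0 0 0.268;-0.031 0.961 0 0 0 0.268;-0.031 0.961 0 0 0 0.268;-0.031 0.961 0 0 0 0.268;-0.031 0.961 0 0 0 0.268;-0.031 0.961 0 0 0 0.268;-0.031 0.961 0 0 0 0.268;-0.031 0.961 0 0 0 0.268;-0.031 0.961 0 0 0 0.268;-0.031 0.961 0 0 0 0.268;0 0 -1 0 0 0;0 0 0 0 0 0;0 0 0 0 0 0;0 0 0 0 0 0"

```text
time_s: 9.25
tcp_pos: [0.5425, 0.2271, 0.1017]
ee_rot: [[0.627, -0.779, 0.001], [-0.779, -0.627, 0.0], [0.0, -0.001, -1.0]]
wrist_force: [0.9, -0.5, 0.1]
gripper_width: 0.733
gripper_force: 0.0
```

```bash
python3 st.py .5427 .2275 .022 218.9
```

```text
t 9.25 tcp [0.5425 0.2271 0.1017] yaw -141.20610598485183 z [ 0.0007  0.     -1.    ] w 63.78863368425297 F [ 0.9106 -0.5003  0.1019] j [ 38.4894  24.8741 -14.0522   0.0304 -51.0405   0.2853]
units [ 0.0053  0.0142 -2.6558] rot 0.012345991944908515
```

play_rows:
  commands: "0 0.01 -0.75 0 0 0;0 0 -1 0 0 0;0 0 -0.6 0 0 0;0 0 -0.3 0 0 0;0 0 0 0 0 0;0 0 0 0 0 0"

```text
time_s: 9.85
tcp_pos: [0.5431, 0.2281, 0.0228]
ee_rot: [[0.627, -0.779, 0.002], [-0.779, -0.627, 0.001], [0.0, -0.002, -1.0]]
wrist_force: [0.2, 0.1, 1.1]
gripper_width: 0.739
gripper_force: 0.0
```

play_rows:
  commands: "0 0 0 0 0 0;0 0 0 0 0 0;0 0 0 0 0 0;0 0 0 0 0 0;0 0 0 0 0 0;0 0 0 0 0 0"
  grip: 25

```text
time_s: 10.45
tcp_pos: [0.5422, 0.2279, 0.0219]
ee_rot: [[0.627, -0.779, 0.0], [-0.779, -0.627, 0.0], [0.0, -0.0, -1.0]]
wrist_force: [-1.6, 0.6, 2.9]
gripper_width: 0.455
gripper_force: 30.0
```

play_rows:
  commands: "0 0 0.6 0 0 0;0 0 1 0 0 0;0 0 1 0 0 0;0 0 0.4 0 0 0;0.054 -0.963 0 0 0 -0.230;0.054 -0.963 0 0 0 -0.230;0.054 -0.963 0 0 0 -0.230;0.054 -0.963 0 0 0 -0.230;0.054 -0.963 0 0 0 -0.230;0.054 -0.963 0 0 0 -0.230;0.054 -0.963 0 0 0 -0.230;0.054 -0.963 0 0 0 -0.230;0.054 -0.963 0 0 0 -0.230;0.054 -0.963 0 0 0 -0.230;0.054 -0.963 0 0 0 -0.230;0.054 -0.963 0 0 0 -0.230;0.054 -0.963 0 0 0 -0.230;0.054 -0.963 0 0 0 -0.230;0 0 0 0 0 0;0 0 0 0 0 0"

```text
time_s: 12.45
tcp_pos: [0.564, -0.177, 0.1104]
ee_rot: [[0.192, -0.981, -0.002], [-0.981, -0.192, 0.001], [-0.001, 0.002, -1.0]]
wrist_force: [0.4, 0.0, -0.7]
gripper_width: 0.451
gripper_force: 30.0
```

```bash
python3 st.py .5652 -.1771 .021 11.2
```

```text
t 12.45 tcp [ 0.564  -0.177   0.1104] yaw -168.9305142225609 z [-0.0019  0.0006 -1.    ] w 39.208925067235164 F [ 0.3853  0.0207 -0.6838] j [ -1.7533  24.6373 -12.9295  -0.0382 -52.5452  12.8461]
units [ 0.0396 -0.0041 -2.9788] rot 0.015186019362457994
```

play_rows:
  commands: "0.03 0 -0.7 0 0 0;0 0 -1 0 0 0;0 0 -0.7 0 0 0;0 0 -0.36 0 0 0;0 0 -0.2 0 0 0;0 0 0 0 0 0;0 0 0 0 0 0"

```text
time_s: 13.15
tcp_pos: [0.5665, -0.1765, 0.0237]
ee_rot: [[0.194, -0.981, 0.002], [-0.981, -0.194, -0.0], [0.001, -0.002, -1.0]]
wrist_force: [-0.4, 0.4, -1.3]
gripper_width: 0.452
gripper_force: 30.0
```

play_rows:
  commands: "0 0 0 0 0 0;0 0 0 0 0 0;0 0 0 0 0 0;0 0 0 0 0 0"
  grip: 64

```text
time_s: 13.55
tcp_pos: [0.5659, -0.1768, 0.0232]
ee_rot: [[0.193, -0.981, 0.001], [-0.981, -0.193, -0.0], [0.0, -0.001, -1.0]]
wrist_force: [0.4, -0.4, 0.0]
gripper_width: 0.702
gripper_force: 0.0
```

play_rows:
  commands: "0 0 0.6 0 0 0;0 0 1 0 0 0;0 0 1 0 0 0;0 0 1 0 0 0;0 0 0 0 0 0"

```text
time_s: 14.05
tcp_pos: [0.5688, -0.1773, 0.1359]
ee_rot: [[0.194, -0.981, 0.01], [-0.981, -0.194, -0.002], [0.004, -0.01, -1.0]]
wrist_force: [0.7, -0.1, 1.0]
gripper_width: 0.736
gripper_force: 0.0
```

```bash
python3 st.py .4999 .2765 .110 218.9
```

```text
t 14.05 tcp [ 0.5688 -0.1773  0.1359] yaw -168.7972350700124 z [ 0.0101 -0.0018 -0.9999] w 64.03964625904113 F [ 0.6745 -0.1262  1.0055] j [ -1.7067  23.1608 -11.1663   0.1018 -55.093   12.8506]
units [-2.2951 15.1255 -0.8634] rot 3.222719637803727
```

play_rows:
  commands: "-0.138 0.945 0 0 0 0.201;-0.138 0.945 0 0 0 0.201;-0.138 0.945 0 0 0 0.201;-0.138 0.945 0 0 0 0.201;-0.138 0.945 0 0 0 0.201;-0.138 0.945 0 0 0 0.201;-0.138 0.945 0 0 0 0.201;-0.138 0.945 0 0 0 0.201;-0.138 0.945 0 0 0 0.201;-0.138 0.945 0 0 0 0.201;-0.138 0.945 0 0 0 0.201;-0.138 0.945 0 0 0 0.201;-0.138 0.945 0 0 0 0.201;-0.138 0.945 0 0 0 0.201;-0.138 0.945 0 0 0 0.201;-0.138 0.945 0 0 0 0.201;0 0 -1 0 0 0;0 0 0 0 0 0;0 0 0 0 0 0;0 0 0 0 0 0"

```text
time_s: 16.05
tcp_pos: [0.5001, 0.2767, 0.1016]
ee_rot: [[0.626, -0.78, 0.001], [-0.78, -0.626, 0.001], [0.0, -0.001, -1.0]]
wrist_force: [-0.3, 0.6, -0.0]
gripper_width: 0.735
gripper_force: 0.0
```

```bash
python3 st.py .4999 .2765 .021 218.9
python3 - <<'E'
from station import cams
import cv2
im,d=cams.capture('top'); cv2.imwrite('pics/t3.png',cv2.resize(im[170:290,80:410],None,fx=2.4,fy=2.4))
E
```

```text
t 16.05 tcp [0.5001 0.2767 0.1016] yaw -141.2394022093151 z [ 0.0011  0.0005 -1.    ] w 63.97827847095436 F [-0.3361  0.6159 -0.0272] j [ 45.208   23.4552 -16.4838   0.0322 -49.9925  -6.4682]
units [-0.0054 -0.0068 -2.6882] rot 0.016220183580686286
```

View pics/t3.png

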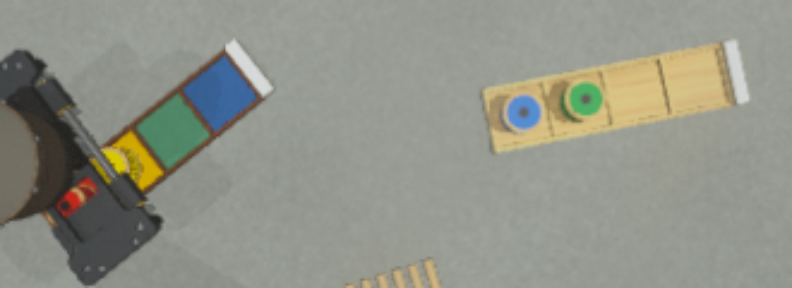

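Blue at (523,112) and green at (585,99) in this crop stand in the two compartments farthest from the pale tray's white end. Continuing with yellow.

play_rows:
  commands: "0 0 -0.75 0 0 0;0 0 -1 0 0 0;0 0 -0.6 0 0 0;0 0 -0.3 0 0 0;0 0 0 0 0 0;0 0 0 0 0 0"

```text
time_s: 16.7
tcp_pos: [0.5003, 0.2773, 0.0224]
ee_rot: [[0.627, -0.779, 0.002], [-0.779, -0.627, 0.001], [0.0, -0.002, -1.0]]
wrist_force: [-0.2, 0.3, 0.8]
gripper_width: 0.735
gripper_force: 0.0
```

play_rows:
  commands: "0 0 0 0 0 0;0 0 0 0 0 0;0 0 0 0 0 0;0 0 0 0 0 0;0 0 0 0 0 0;0 0 0 0 0 0"
  grip: 25

```text
time_s: 17.3
tcp_pos: [0.4996, 0.2771, 0.0217]
ee_rot: [[0.627, -0.779, 0.0], [-0.779, -0.627, 0.0], [0.0, -0.0, -1.0]]
wrist_force: [-1.2, -0.9, 3.5]
gripper_width: 0.451
gripper_force: 30.0
```

play_rows:
  commands: "0 0 0.6 0 0 0;0 0 1 0 0 0;0 0 1 0 0 0;0 0 0.4 0 0 0;0.142 -0.949 0 0 0 -0.179;0.142 -0.949 0 0 0 -0.179;0.142 -0.949 0 0 0 -0.179;0.142 -0.949 0 0 0 -0.179;0.142 -0.949 0 0 0 -0.179;0.142 -0.949 0 0 0 -0.179;0.142 -0.949 0 0 0 -0.179;0.142 -0.949 0 0 0 -0.179;0.142 -0.949 0 0 0 -0.179;0.142 -0.949 0 0 0 -0.179"

```text
time_s: 18.7
tcp_pos: [0.5415, -0.009, 0.1104]
ee_rot: [[0.396, -0.918, -0.002], [-0.918, -0.396, -0.0], [-0.001, 0.001, -1.0]]
wrist_force: [0.8, 1.2, -0.4]
gripper_width: 0.453
gripper_force: 30.0
```

play_rows:
  commands: "0.142 -0.949 0 0 0 -0.179;0.142 -0.949 0 0 0 -0.179;0.142 -0.949 0 0 0 -0.179;0.142 -0.949 0 0 0 -0.179;0.142 -0.949 0 0 0 -0.179;0.142 -0.949 0 0 0 -0.179;0.142 -0.949 0 0 0 -0.179;0.142 -0.949 0 0 0 -0.179;0 0 0 0 0 0;0 0 0 0 0 0;0 0 0 0 0 0"

```text
time_s: 19.8
tcp_pos: [0.5756, -0.2349, 0.1106]
ee_rot: [[0.193, -0.981, -0.001], [-0.981, -0.193, 0.001], [-0.001, 0.001, -1.0]]
wrist_force: [0.6, -0.2, -0.0]
gripper_width: 0.454
gripper_force: 30.0
```

```bash
python3 st.py .5768 -.2359 .021 11.2
```

```text
t 19.8 tcp [ 0.5756 -0.2349  0.1106] yaw -168.878022181588 z [-0.0013  0.0005 -1.    ] w 39.50967030514535 F [ 0.6375 -0.228  -0.0071] j [ -7.3122  27.2298  -8.4085  -0.0242 -54.4381  18.4482]
units [ 0.0394 -0.0344 -2.9871] rot 0.009078293055327973
```

play_rows:
  commands: "0.03 -0.03 -0.7 0 0 0;0 0 -1 0 0 0;0 0 -0.7 0 0 0;0 0 -0.4 0 0 0;0 0 -0.2 0 0 0;0 0 0 0 0 0;0 0 0 0 0 0"

```text
time_s: 20.5
tcp_pos: [0.5779, -0.2364, 0.0223]
ee_rot: [[0.193, -0.981, 0.002], [-0.981, -0.193, -0.001], [0.001, -0.002, -1.0]]
wrist_force: [0.0, -0.6, 0.1]
gripper_width: 0.45
gripper_force: 30.0
```

play_rows:
  commands: "0 0 0 0 0 0;0 0 0 0 0 0;0 0 0 0 0 0;0 0 0 0 0 0"
  grip: 64

```text
time_s: 20.9
tcp_pos: [0.5772, -0.2365, 0.0216]
ee_rot: [[0.192, -0.981, 0.001], [-0.981, -0.192, -0.0], [0.0, -0.001, -1.0]]
wrist_force: [-0.3, 0.3, -0.2]
gripper_width: 0.701
gripper_force: 0.0
```

play_rows:
  commands: "0 0 0.6 0 0 0;0 0 1 0 0 0;0 0 1 0 0 0;0 0 1 0 0 0;-0.198 0.97 0 0 0 0.17;-0.198 0.97 0 0 0 0.17;-0.198 0.97 0 0 0 0.17;-0.198 0.97 0 0 0 0.17;-0.198 0.97 0 0 0 0.17;-0.198 0.97 0 0 0 0.17;-0.198 0.97 0 0 0 0.17;-0.198 0.97 0 0 0 0.17;-0.198 0.97 0 0 0 0.17"

```text
time_s: 22.2
tcp_pos: [0.5232, 0.0266, 0.1295]
ee_rot: [[0.412, -0.911, 0.0], [-0.911, -0.412, 0.0], [0.0, -0.0, -1.0]]
wrist_force: [0.8, 1.0, 0.2]
gripper_width: 0.738
gripper_force: 0.0
```

play_rows:
  commands: "-0.198 0.97 0 0 0 0.17;-0.198 0.97 0 0 0 0.17;-0.198 0.97 0 0 0 0.17;-0.198 0.97 0 0 0 0.17;-0.198 0.97 0 0 0 0.17;-0.198 0.97 0 0 0 0.17;-0.198 0.97 0 0 0 0.17;-0.198 0.97 0 0 0 0.17;-0.198 0.97 0 0 0 0.17;-0.198 0.97 0 0 0 0.17;0 0 -1 0 0 0;0 0 0 0 0 0;0 0 0 0 0 0;0 0 0 0 0 0"

```text
time_s: 23.6
tcp_pos: [0.4649, 0.3163, 0.1004]
ee_rot: [[0.627, -0.779, 0.001], [-0.779, -0.627, 0.001], [0.0, -0.002, -1.0]]
wrist_force: [0.8, -0.2, -0.1]
gripper_width: 0.742
gripper_force: 0.0
```

```bash
python3 st.py .4642 .317 .021 218.9
python3 - <<'E'
from station import cams
import cv2
im,d=cams.capture('top'); cv2.imwrite('pics/t4.png',cv2.resize(im[170:290,80:410],None,fx=2.4,fy=2.4))
E
```

```text
t 23.6 tcp [0.4649 0.3163 0.1004] yaw -141.16714040752674 z [ 0.0013  0.0009 -1.    ] w 64.59228092880413 F [ 0.8141 -0.1623 -0.1277] j [ 50.7616  22.7545 -17.8937   0.0355 -49.2648 -11.9519]
units [-0.0219  0.0222 -2.6461] rot 0.007812141149813866
```

View pics/t4.png

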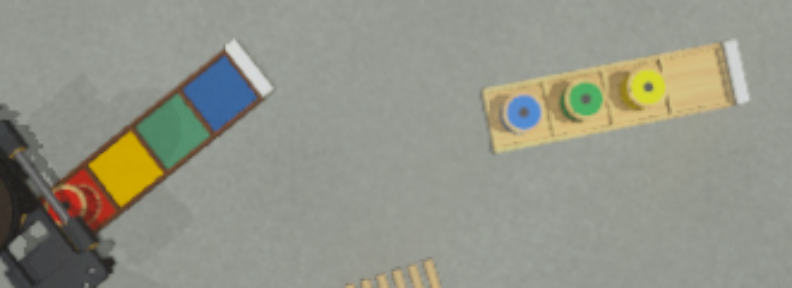

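Yellow stands in the third compartment at (648,87) in this crop, and the fourth is free. Now red.

play_rows:
  commands: "-0.02 0.02 -0.72 0 0 0;0 0 -1 0 0 0;0 0 -0.6 0 0 0;0 0 -0.3 0 0 0;0 0 0 0 0 0;0 0 0 0 0 0"

```text
time_s: 24.25
tcp_pos: [0.4644, 0.3176, 0.0218]
ee_rot: [[0.627, -0.779, 0.002], [-0.779, -0.627, 0.001], [-0.0, -0.002, -1.0]]
wrist_force: [-0.4, 0.7, 0.2]
gripper_width: 0.736
gripper_force: 0.0
```

play_rows:
  commands: "0 0 0 0 0 0;0 0 0 0 0 0;0 0 0 0 0 0;0 0 0 0 0 0;0 0 0 0 0 0;0 0 0 0 0 0"
  grip: 25

```text
time_s: 24.85
tcp_pos: [0.4637, 0.3172, 0.021]
ee_rot: [[0.628, -0.779, 0.0], [-0.779, -0.628, 0.0], [0.0, -0.0, -1.0]]
wrist_force: [-0.4, 0.4, 3.6]
gripper_width: 0.453
gripper_force: 30.0
```

play_rows:
  commands: "0 0 0.6 0 0 0;0 0 1 0 0 0;0 0 1 0 0 0;0 0 0.4 0 0 0;0.197 -0.971 0 0 0 -0.153;0.197 -0.971 0 0 0 -0.153;0.197 -0.971 0 0 0 -0.153;0.197 -0.971 0 0 0 -0.153;0.197 -0.971 0 0 0 -0.153;0.197 -0.971 0 0 0 -0.153;0.197 -0.971 0 0 0 -0.153;0.197 -0.971 0 0 0 -0.153;0.197 -0.971 0 0 0 -0.153;0.197 -0.971 0 0 0 -0.153"

```text
time_s: 26.25
tcp_pos: [0.5221, 0.0245, 0.1097]
ee_rot: [[0.433, -0.902, -0.002], [-0.902, -0.433, -0.0], [-0.001, 0.002, -1.0]]
wrist_force: [0.7, 0.5, -0.6]
gripper_width: 0.453
gripper_force: 30.0
```

play_rows:
  commands: "0.197 -0.971 0 0 0 -0.153;0.197 -0.971 0 0 0 -0.153;0.197 -0.971 0 0 0 -0.153;0.197 -0.971 0 0 0 -0.153;0.197 -0.971 0 0 0 -0.153;0.197 -0.971 0 0 0 -0.153;0.197 -0.971 0 0 0 -0.153;0.197 -0.971 0 0 0 -0.153;0.197 -0.971 0 0 0 -0.153;0.197 -0.971 0 0 0 -0.153;0.197 -0.971 0 0 0 -0.153;0 0 0 0 0 0;0 0 0 0 0 0;0 0 0 0 0 0"

```text
time_s: 27.65
tcp_pos: [0.5871, -0.2939, 0.1098]
ee_rot: [[0.195, -0.981, -0.002], [-0.981, -0.195, 0.001], [-0.001, 0.001, -1.0]]
wrist_force: [0.6, -0.2, -0.3]
gripper_width: 0.45
gripper_force: 30.0
```

```bash
python3 st.py .5885 -.2948 .021 11.2
```

```text
t 27.65 tcp [ 0.5871 -0.2939  0.1098] yaw -168.73139908973877 z [-0.0015  0.0008 -1.    ] w 39.17680572436876 F [ 0.5807 -0.2055 -0.2842] j [-12.5142  30.3074  -3.0514  -0.0305 -56.7376  23.7995]
units [ 0.047  -0.0315 -2.9608] rot -0.007982078359491872
```

Place red, lift off, and retract to the left so the top camera can see.

play_rows:
  commands: "0.03 -0.03 -0.7 0 0 0;0 0 -1 0 0 0;0 0 -0.7 0 0 0;0 0 -0.4 0 0 0;0 0 -0.2 0 0 0;0 0 0 0 0 0;0 0 0 0 0 0"

```text
time_s: 28.35
tcp_pos: [0.5894, -0.2956, 0.0218]
ee_rot: [[0.196, -0.981, 0.002], [-0.981, -0.196, -0.001], [0.001, -0.002, -1.0]]
wrist_force: [0.0, -0.0, -0.5]
gripper_width: 0.451
gripper_force: 30.0
```

play_rows:
  commands: "0 0 0 0 0 0;0 0 0 0 0 0;0 0 0 0 0 0;0 0 0 0 0 0"
  grip: 64

```text
time_s: 28.75
tcp_pos: [0.5887, -0.2957, 0.0211]
ee_rot: [[0.195, -0.981, 0.001], [-0.981, -0.195, -0.0], [0.0, -0.001, -1.0]]
wrist_force: [0.2, -1.0, 0.7]
gripper_width: 0.702
gripper_force: 0.0
```

play_rows:
  commands: "0 0 0.6 0 0 0;0 0 1 0 0 0;0 0 1 0 0 0;0 0 1 0 0 0;0 0 1 0 0 0;-0.2 0.97 0 0 0 0;-0.2 0.97 0 0 0 0;-0.2 0.97 0 0 0 0;-0.2 0.97 0 0 0 0;-0.2 0.97 0 0 0 0;-0.2 0.97 0 0 0 0;-0.2 0.97 0 0 0 0;-0.2 0.97 0 0 0 0;-0.2 0.97 0 0 0 0;-0.2 0.97 0 0 0 0;-0.2 0.97 0 0 0 0;-0.2 0.97 0 0 0 0;-0.2 0.97 0 0 0 0;-0.2 0.97 0 0 0 0;-0.2 0.97 0 0 0 0"

```text
time_s: 30.75
tcp_pos: [0.4982, 0.1421, 0.159]
ee_rot: [[0.195, -0.981, 0.001], [-0.981, -0.195, 0.0], [-0.0, -0.001, -1.0]]
wrist_force: [-0.2, -0.2, -0.9]
gripper_width: 0.736
gripper_force: 0.0
```

play_rows:
  commands: "-0.2 0.97 0 0 0 0;-0.2 0.97 0 0 0 0;-0.2 0.97 0 0 0 0;-0.2 0.97 0 0 0 0;0 0 0 0 0 0;0 0 0 0 0 0"

```text
time_s: 31.35
tcp_pos: [0.4743, 0.2576, 0.1586]
ee_rot: [[0.196, -0.981, -0.0], [-0.981, -0.196, -0.0], [0.0, 0.0, -1.0]]
wrist_force: [-0.9, 0.4, -0.1]
gripper_width: 0.738
gripper_force: 0.0
```

Run:
```python
from station import cams
from h import *
np.set_printoptions(precision=4,suppress=True)
c=cams.camera_info('top'); im,d=cams.capture('top'); H=hsv(im)
cv2.imwrite('pics/t5.png',cv2.resize(im[80:290,80:410],None,fx=2.4,fy=2.4))
yy,xx=np.mgrid[:384,:512]; u=np.array([.1945,-.981]); o=np.array([.5715,-.2065])
for n,y in zip(['blue','green','yellow','red'],[-.09,-.03,.03,.09]):
    m=hm(im,n,100,90); m&=(xx>275)&(xx<400)&(yy>170)&(yy<250)
    if n=='yellow': m&=H[...,1]>170
    b=max(blobs(m,20),key=lambda b:b[0][4]); (ce,_)=cv2.minEnclosingCircle(np.argwhere(b[2])[:,::-1].astype(np.float32))
    p=ray(c,ce,.054)[0][:2]-o; print(n,b[0],'tray xy err',p@[.981,.1945],p@u-y,'depth',np.median(d[b[2]]))
```

```text
blue [292 210  13  13 123] tray xy err 0.0006144730487284418 -0.0003420031695041681 depth 1.0143846
green [318 205  13  13 124] tray xy err 0.0012077689987296514 0.00017476298830359713 depth 1.0161246
yellow [343 200  14  13 122] tray xy err 0.0008604927321018962 0.001655104831031269 depth 1.0174253
red [368 195  14  13 125] tray xy err 0.00030041845056388063 0.0008515793910993941 depth 1.0183593
```

View pics/t5.png

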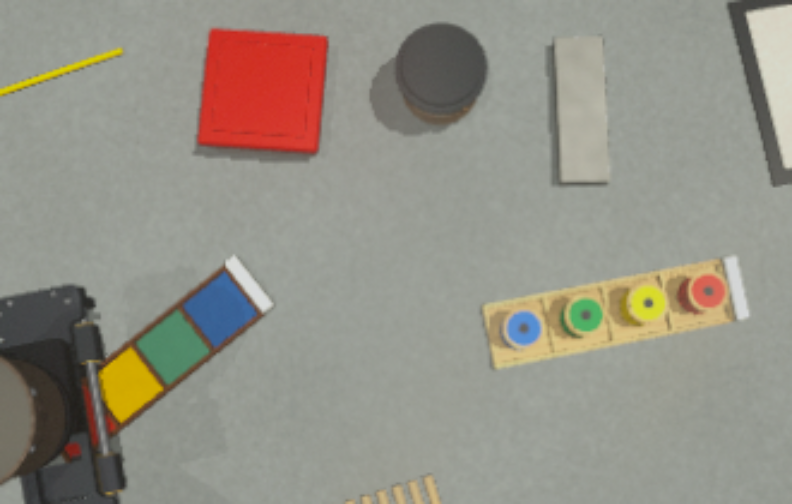

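All four spools stand upright in the pale tray within about 2 mm of their compartment centres: blue (523,328), green (585,316), yellow (648,302) and red (707,291). The tub, cup and stone show no movement.

```bash
python3 -c "
from station import r
print(r.finish_job())"
```

```text
the job is handed in; nothing more can be done
None
```

The job is handed in: all four spools stand in reverse order in the pale tray, measured within about 2 mm of their compartment centres, and the stone, cup and tub look unmoved in the last picture.

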